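Turn round a row of label rolls for the next machine

ROBOT

A 7-joint arm with a two-finger parallel gripper is mounted at the origin on the work surface. World frame = base frame: x ahead of the robot, y to its left, z up, the work surface at z = 0. Lengths are in m, angles in rad, forces in N, time in s.
With the tool pointing down it reaches from about 0.35 to 0.9 m from the base axis. Payload 19.9 kg.
Tool frame: the origin (TCP) lies at the very end of the fingers, on their centre line; the grasp point (between the pads) lies 19 mm behind it; z points along the fingers, y is the line along which they close (so a half turn about z gives the same grasp; the last joint's range is limited). The gripper opens to 94 mm and grips with 3 to 60 N. Pads are 16 mm wide; open, the fingers measure 119 mm over their backs; the gripper's body (75 mm by 177 mm) begins 78 mm behind the grasp point.
Start: joints at [1.224, 0.417, -0.01, 1.614, 0.005, 1.111, -0.053], TCP at [0.188, -0.596, 0.172] pointing down, gripper open.
Joint ranges: [-2.81, 2.81], [-0.39, 2.02], [-1.27, 1.25], [0.06, 2.57], [-1.19, 4.33], [0.19, 2], [-2.82, 2.82]. Speed limits (rad/s): [1.89, 1.89, 2.39, 2.39, 3.01, 3.01, 3.01].

INTERFACE

Orientations are given as a 3x3 rotation matrix whose columns are the frame's x, y, z axes.
In Python, from rig import state, get_image, camera_params, hand_in, look_for, spot_point gives the robot as it stands.
- The arm moves only by the shell command python3 -m inch 'ROWS'. ROWS is JSON, a list of rows, each a list of 7 numbers: the turn, a rotation vector about the tool's x, y, z in rad, then the shift along the tool's x, y, z in mm, then the closure, from -1 (fully open) to 1 (shut). A call has 1 to 5 rows; each row is the pose to reach, as a shift and turn from the pose commanded when the call began, along the tool's axes at that moment; what a row does not reach only later rows make up. A row lasts 1/10 s, in which the tool goes at most 50 mm and 8.59 degrees, less where a joint would pass 70% of its speed; a pose out of reach is approached as far as the arm can. A call with a gripper value outside its range is refused whole. The fingers move at their own pace and stop on an object; the grip force is fixed at half the most. Time passes only in rows, so rows that repeat a pose let the fingers close. It gives the time, the measured TCP pose, the force, the opening and the grip force at its end, in the units of the state.
- state(): the state, without advancing time (a new reading comes with each control period).
- get_image(name): name is "scene" or "top" or "wrist"; returns the picture (480x640x3 uint8, red, green, blue); there is no depth.
- camera_params(name): a dict with "fx", "fy", "cx", "cy" (pixels), "k1" (the pictures are not rectified: a ray, as slopes to the right and down, at radius r is drawn at 1 + k1 r^2 times it, then the intrinsics apply), "view" (4x4, takes a point from world to camera coordinates). Camera axes: x right, y up, looking along -z (the intrinsics and any distortion apply to the point x, -y, -z); pixel columns grow to the right and rows downward; lengths in m; the calibration is good to about 2 mm. A picture is of the moment at which its call begins: read the wrist's pose just before it. camera_params takes no time and is no camera call; for the wrist camera it gives the pose at the moment of the call.
- hand_in(): hands the job in; it is judged then, once.
Trained networks look in the newest picture that a camera, given by its name, has taken for a name from the list of things; names that differ only in an ending like _2 or _b are one class to them, and where a whole thing is asked for, a point or a joint stands for the part that bears it (a point fixed in the world has none). Each returns a list of dicts, best first, with "conf" (0 to 1); they miss things now and then, are a little off and sometimes report something else, mostly with a low value. They report only what shows in the picture. A call takes as long as a camera call. They do not tell look-alikes from the thing itself.
- look_for(camera, query): "position" ([column, row] in pixels, amid what is visible of it).
- spot_point(camera, query): "position" ([column, row] in pixels: a listed point, or the origin of a listed thing).
The state is a dict: "t": time; "q": joint angles; "dq": joint speeds; "tau": joint torques, N m; "ee_pos": TCP position; "orientation": TCP orientation; "ft_force": force on the tool from outside, world axes, zero at the start; "wrist_torque": the same for the moment, N m; "grip_width": finger opening in m; "finger_force": force on a finger pad.
Only numpy, scipy, OpenCV 4.12 (cv2) and the standard library are available. Lean on these libraries where they do the work, as an engineer would, in place of code of your own. Each camera call takes 0.05 s, during which the arm holds its last target. There are 200 camera calls.

TASK

Move the four label rolls from the posts of the wooden rack to the empty posts of the black rack, one roll round each post and in reverse order: the roll that stood at the left end of the wooden rack ends at the right end of the black one, and so on along the row. Keep the rolls upright throughout and leave each one standing flat on the black rack, let go.

Things in the scene. Friction and masses are not known exactly. Their poses are not given: they have to be found in the camera images.
- roll_a: The wide and tall roll of white label paper on a brown cardboard core: a ring 68 mm in outer diameter, 52 mm tall, about 130 g, standing upright on one of the source posts at the start, with a 38 mm bore right through it (about 10 mm of play to each side round a post). Origin at the centre of its underside, z up its axis; its yaw means nothing.
- roll_b: The wide and short roll of white label paper on a brown cardboard core: a ring 68 mm in outer diameter, 34 mm tall, about 85 g, standing upright on one of the source posts at the start, with a 38 mm bore right through it (about 10 mm of play to each side round a post). Origin at the centre of its underside, z up its axis; its yaw means nothing.
- roll_c: The narrow and tall roll of white label paper on a brown cardboard core: a ring 52 mm in outer diameter, 52 mm tall, about 55 g, standing upright on one of the source posts at the start, with a 38 mm bore right through it (about 10 mm of play to each side round a post). Origin at the centre of its underside, z up its axis; its yaw means nothing.
- roll_d: The narrow and short roll of white label paper on a brown cardboard core: a ring 52 mm in outer diameter, 34 mm tall, about 40 g, standing upright on one of the source posts at the start, with a 38 mm bore right through it (about 10 mm of play to each side round a post). Origin at the centre of its underside, z up its axis; its yaw means nothing.
- post_a: Fixed source post where the wide and tall roll stands at the start, so it marks that roll's place in the source row (this place changes between starts): aluminium plate 64 x 64 x 4 mm with a steel post 16 mm in diameter, tapered at the tip, rising 40 mm above it. Origin at the centre of the plate's underside, 8 mm above the table; the roll stands on the plate's top.
- post_b: Fixed source post where the wide and short roll stands at the start, so it marks that roll's place in the source row (this place changes between starts): aluminium plate 64 x 64 x 4 mm with a steel post 16 mm in diameter, tapered at the tip, rising 40 mm above it. Origin at the centre of the plate's underside, 8 mm above the table; the roll stands on the plate's top.
- post_c: Fixed source post where the narrow and tall roll stands at the start, so it marks that roll's place in the source row (this place changes between starts): aluminium plate 64 x 64 x 4 mm with a steel post 16 mm in diameter, tapered at the tip, rising 40 mm above it. Origin at the centre of the plate's underside, 8 mm above the table; the roll stands on the plate's top.
- post_d: Fixed source post where the narrow and short roll stands at the start, so it marks that roll's place in the source row (this place changes between starts): aluminium plate 64 x 64 x 4 mm with a steel post 16 mm in diameter, tapered at the tip, rising 40 mm above it. Origin at the centre of the plate's underside, 8 mm above the table; the roll stands on the plate's top.
- source_rack: Fixed brown wooden plank, 90 (x) x 330 (y) x 8 mm (z), carrying the four source posts in a row along its y axis at y = +120, +40, -40, -120 mm. Origin at the centre of its underside on the table; its y axis points to the robot's left within 0.15 rad. It may lie nearer than the target rack or farther. Small loose things up to 60 mm tall stand about 205 mm from either rack's middle, in line with it.
- target_rack: Fixed black plastic plank, 90 (x) x 330 (y) x 12 mm (z), empty at the start, with four steel posts in a row along its y axis at y = +120, +40, -40, -120 mm; each is 16 mm in diameter, tapered at the tip, and rises 40 mm above the plank's top, on which the rolls are to stand. Origin at the centre of its underside on the table; its y axis points to the robot's left within 0.15 rad.
Not all that is in view belongs to the job. Leave any blue look-alike of the roll_a alone.

How it is judged:
At the end, for the whole second after the job is handed in: Every roll stands on the target rack at minus the y that it had on the source rack (+120 to -120, +40 to -40 mm and so on): within 14 mm of the post's centre in rack x and y, underside within 4 mm of the plank's top, upright within 0.1 rad, at rest (0.02 m/s, 0.3 rad/s) (((y of post_a in the frame of source_rack between 0.1 and 0.14 m and x of roll_a in the frame of target_rack between -0.014 and 0.014 m and y of roll_a in the frame of target_rack between -0.134 and -0.106 m and z of roll_a in the frame of target_rack between 0.008 and 0.016 m) or (y of post_a in the frame of source_rack between 0.02 and 0.06 m and x of roll_a in the frame of target_rack between -0.014 and 0.014 m and y of roll_a in the frame of target_rack between -0.054 and -0.026 m and z of roll_a in the frame of target_rack between 0.008 and 0.016 m) or (y of post_a in the frame of source_rack between -0.06 and -0.02 m and x of roll_a in the frame of target_rack between -0.014 and 0.014 m and y of roll_a in the frame of target_rack between 0.026 and 0.054 m and z of roll_a in the frame of target_rack between 0.008 and 0.016 m) or (y of post_a in the frame of source_rack between -0.14 and -0.1 m and x of roll_a in the frame of target_rack between -0.014 and 0.014 m and y of roll_a in the frame of target_rack between 0.106 and 0.134 m and z of roll_a in the frame of target_rack between 0.008 and 0.016 m)) and angle between each of roll_a, roll_b, roll_c, roll_d's own z axis and vertical below 0.1 rad and linear speed of each of roll_a, roll_b, roll_c, roll_d below 0.02 m/s and angular speed of each of roll_a, roll_b, roll_c, roll_d below 0.3 rad/s and ((y of post_b in the frame of source_rack between 0.1 and 0.14 m and x of roll_b in the frame of target_rack between -0.014 and 0.014 m and y of roll_b in the frame of target_rack between -0.134 and -0.106 m and z of roll_b in the frame of target_rack between 0.008 and 0.016 m) or (y of post_b in the frame of source_rack between 0.02 and 0.06 m and x of roll_b in the frame of target_rack between -0.014 and 0.014 m and y of roll_b in the frame of target_rack between -0.054 and -0.026 m and z of roll_b in the frame of target_rack between 0.008 and 0.016 m) or (y of post_b in the frame of source_rack between -0.06 and -0.02 m and x of roll_b in the frame of target_rack between -0.014 and 0.014 m and y of roll_b in the frame of target_rack between 0.026 and 0.054 m and z of roll_b in the frame of target_rack between 0.008 and 0.016 m) or (y of post_b in the frame of source_rack between -0.14 and -0.1 m and x of roll_b in the frame of target_rack between -0.014 and 0.014 m and y of roll_b in the frame of target_rack between 0.106 and 0.134 m and z of roll_b in the frame of target_rack between 0.008 and 0.016 m)) and ((y of post_c in the frame of source_rack between 0.1 and 0.14 m and x of roll_c in the frame of target_rack between -0.014 and 0.014 m and y of roll_c in the frame of target_rack between -0.134 and -0.106 m and z of roll_c in the frame of target_rack between 0.008 and 0.016 m) or (y of post_c in the frame of source_rack between 0.02 and 0.06 m and x of roll_c in the frame of target_rack between -0.014 and 0.014 m and y of roll_c in the frame of target_rack between -0.054 and -0.026 m and z of roll_c in the frame of target_rack between 0.008 and 0.016 m) or (y of post_c in the frame of source_rack between -0.06 and -0.02 m and x of roll_c in the frame of target_rack between -0.014 and 0.014 m and y of roll_c in the frame of target_rack between 0.026 and 0.054 m and z of roll_c in the frame of target_rack between 0.008 and 0.016 m) or (y of post_c in the frame of source_rack between -0.14 and -0.1 m and x of roll_c in the frame of target_rack between -0.014 and 0.014 m and y of roll_c in the frame of target_rack between 0.106 and 0.134 m and z of roll_c in the frame of target_rack between 0.008 and 0.016 m)) and ((y of post_d in the frame of source_rack between 0.1 and 0.14 m and x of roll_d in the frame of target_rack between -0.014 and 0.014 m and y of roll_d in the frame of target_rack between -0.134 and -0.106 m and z of roll_d in the frame of target_rack between 0.008 and 0.016 m) or (y of post_d in the frame of source_rack between 0.02 and 0.06 m and x of roll_d in the frame of target_rack between -0.014 and 0.014 m and y of roll_d in the frame of target_rack between -0.054 and -0.026 m and z of roll_d in the frame of target_rack between 0.008 and 0.016 m) or (y of post_d in the frame of source_rack between -0.06 and -0.02 m and x of roll_d in the frame of target_rack between -0.014 and 0.014 m and y of roll_d in the frame of target_rack between 0.026 and 0.054 m and z of roll_d in the frame of target_rack between 0.008 and 0.016 m) or (y of post_d in the frame of source_rack between -0.14 and -0.1 m and x of roll_d in the frame of target_rack between -0.014 and 0.014 m and y of roll_d in the frame of target_rack between 0.106 and 0.134 m and z of roll_d in the frame of target_rack between 0.008 and 0.016 m))); the robot touches nothing.
It fails at once if a roll is tipped over (more than 0.7 rad from upright) (angle between any of roll_a, roll_b, roll_c, roll_d's own z axis and vertical above 0.7 rad).
It also fails if it takes over 88 s, if anything falls off the work surface, if the arm or the gripper's body presses on something with over 40 N, if the wrist force passes 120 N, or if a joint passes its speed limit or range.

## Working session

There is one attempt and no reset: what is moved stays moved. The work goes in short steps, Python scripts to look and compute and a shell command to move; the robot and the scene stay as the last step left them, time stands still between calls to the robot, and variables do not carry over. Pictures are saved under pics/ and viewed, at most 14 in all, crops included, and the job is handed in when it is done.

```bash
ls; mkdir -p pics; python3 - <<'E'
from rig import *
import cv2,numpy as np
s=state();print(s['t'],s['ee_pos'],s['orientation'],s['grip_width'])
for c in ['scene','top']:
    im=get_image(c);cv2.imwrite(f'pics/{c}0.png',im[:,:,::-1])
    p=camera_params(c);print(c,{k:np.round(v,3).tolist() for k,v in p.items()})
    for q in ['roll_a','post_a','source_rack','target_rack']:
        print(q,[(np.round(d['position']).tolist(),round(d['conf'],2)) for d in spot_point(c,q)])
E
```

```text
pics
0.0 [ 0.18738595 -0.59579432  0.17171517] [[ 9.53917718e-01  3.00067898e-01 -4.93072910e-04]
 [ 3.00068278e-01 -9.53917026e-01  1.15549575e-03]
 [-1.23623464e-04 -1.25020340e-03 -9.99999211e-01]] 0.09387232587142945
scene {'fx': 488.897, 'fy': 488.897, 'cx': 320.393, 'cy': 236.945, 'k1': -0.06, 'view': [[0.018, 1.0, -0.002, -0.016], [-0.81, 0.016, 0.586, 0.385], [0.586, -0.009, 0.81, -1.043], [0.0, 0.0, 0.0, 1.0]]}
roll_a [([179.0, 320.0], 0.95), ([352.0, 329.0], 0.84), ([238.0, 319.0], 0.81), ([197.0, 161.0], 0.75), ([489.0, 358.0], 0.62), ([292.0, 329.0], 0.52)]
post_a [([179.0, 314.0], 0.95), ([288.0, 330.0], 0.91), ([231.0, 325.0], 0.84), ([352.0, 336.0], 0.61)]
source_rack [([263.0, 326.0], 0.81), ([236.0, 319.0], 0.41)]
target_rack [([267.0, 232.0], 0.96)]
top {'fx': 437.394, 'fy': 437.394, 'cx': 316.405, 'cy': 248.344, 'k1': -0.11, 'view': [[0.024, -1.0, -0.003, 0.005], [0.993, 0.023, 0.117, -0.481], [-0.117, -0.006, 0.993, -0.799], [0.0, 0.0, 0.0, 1.0]]}
roll_a [([384.0, 180.0], 0.91), ([304.0, 166.0], 0.9), ([423.0, 180.0], 0.82), ([342.0, 170.0], 0.7), ([210.0, 152.0], 0.67), ([427.0, 344.0], 0.61)]
post_a [([303.0, 167.0], 0.73), ([423.0, 186.0], 0.71), ([384.0, 178.0], 0.62), ([344.0, 171.0], 0.62)]
source_rack [([363.0, 178.0], 0.6)]
target_rack [([363.0, 262.0], 0.86)]
```

View pics/scene0.png

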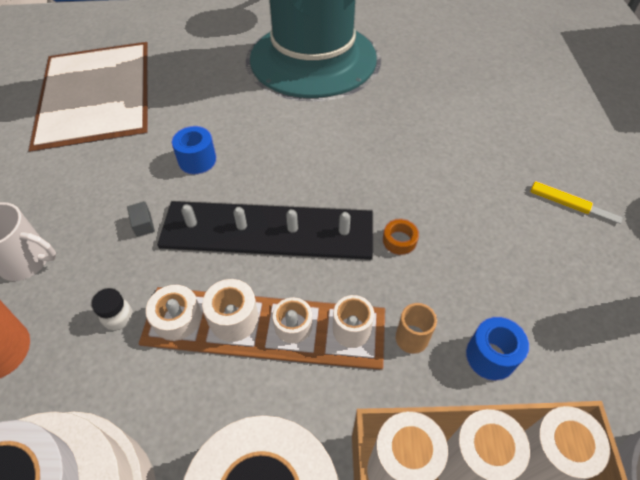

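View pics/top0.png

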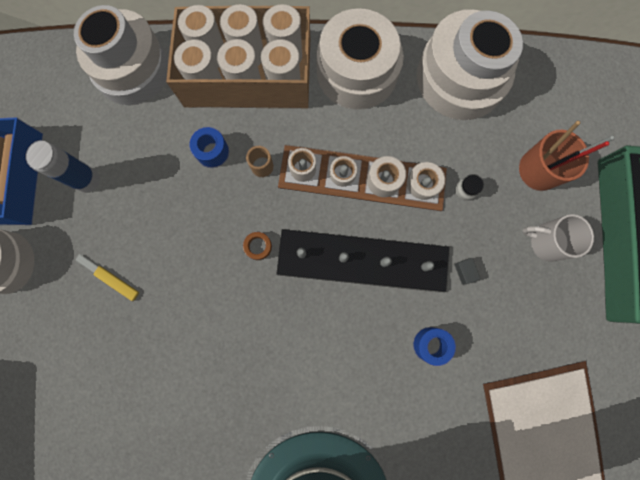

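The scene view shows the robot at the top. The black rack has post tips near (188,210), (239,212), (292,215) and (345,217). The wooden rack is farther from the robot, with rolls near (172,310) wide short, (230,310) wide tall, (292,320) narrow short and (353,320) narrow tall. The top view has the same rolls at (428,182), (386,178), (343,171) and (303,165). From the robot's left (+y) the order is c, d, a, b, so the targets are c→-120, d→-40, a→+40, b→+120.

```bash
cat > h.py <<'E'
from rig import *
import cv2,numpy as np
from scipy.optimize import least_squares
F=np.diag([1.,-1,-1])
def project(p,P):
    V=np.array(p['view']);R=F@V[:3,:3];t=F@V[:3,3]
    K=np.array([[p['fx'],0,p['cx']],[0,p['fy'],p['cy']],[0,0,1.]])
    return cv2.projectPoints(np.float64(P).reshape(-1,1,3),cv2.Rodrigues(R)[0],t,K,np.array([p['k1'],0,0,0.]))[0][:,0]
def ray(p,uv):
    V=np.array(p['view']);R=F@V[:3,:3];t=F@V[:3,3]
    K=np.array([[p['fx'],0,p['cx']],[0,p['fy'],p['cy']],[0,0,1.]])
    n=cv2.undistortPoints(np.float64(uv).reshape(-1,1,2),K,np.array([p['k1'],0,0,0.]))[:,0]
    return -R.T@t,(R.T@np.c_[n,np.ones(len(n))].T).T
def onplane(p,uv,z):
    c,d=ray(p,uv);return c+d*((z-c[2])/d[:,2])[:,None]
def tri(obs):  # obs: list of (params, uv) -> point, residual mm
    A=np.zeros((3,3));b=np.zeros(3);L=[]
    for p,uv in obs:
        c,d=ray(p,uv);d=d[0]/np.linalg.norm(d[0]);M=np.eye(3)-np.outer(d,d);A+=M;b+=M@c;L.append((M,c))
    x=np.linalg.solve(A,b);return x,[round(1e3*np.linalg.norm(M@(x-c)),1) for M,c in L]
YS=np.array([.12,.04,-.04,-.12])
def rackpts(q,z):
    c,s=np.cos(q[2]),np.sin(q[2]);return np.c_[q[0]-s*YS,q[1]+c*YS,np.full(4,z)]
E
cat > m.py <<'E'
from h import *
cams={c:camera_params(c) for c in ['scene','top']}
blob={}
for c,roi in dict(scene=(155,195,380,262),top=(270,225,455,295)).items():
    im=cv2.imread(f'pics/{c}0.png');g=im.max(2);m=np.zeros_like(g)
    x0,y0,x1,y1=roi;m[y0:y1,x0:x1]=(g[y0:y1,x0:x1]<60)
    cs=cv2.findContours(m,cv2.RETR_EXTERNAL,cv2.CHAIN_APPROX_NONE)[0]
    k=max(cs,key=cv2.contourArea);hull=cv2.convexHull(k);hm=np.zeros_like(g);cv2.fillPoly(hm,[hull],1)
    hm=cv2.erode(hm,np.ones((5,5)))
    b=((g>85)&(hm>0)).astype('uint8');n,_,st,ce=cv2.connectedComponentsWithStats(b)
    o=[(ce[i],st[i]) for i in range(1,n) if st[i,4]>25];o.sort(key=lambda e:e[0][0]*(1 if c=='top' else -1))
    print(c,[(np.round(e[0],1).tolist(),e[1].tolist()) for e in o]);blob[c]=np.array([e[0] for e in o])
    print('plank rect',cv2.minAreaRect(hull))
for i in range(4):print('mid',np.round(tri([(cams[c],blob[c][i]) for c in cams])[0],4),tri([(cams[c],blob[c][i]) for c in cams])[1])
f=lambda q:np.concatenate([(project(cams[c],rackpts(q,q[3]))-blob[c]).ravel() for c in cams])
r=least_squares(f,[.5,-.08,0,.03]);print('target',np.round(r.x,4),np.abs(r.fun).max())
# source: pair network origins
S={'scene':[(352,329),(292,329),(238,319),(179,320)],'top':[(304,166),(342,170),(384,180),(423,180)]}
for i in range(4):print('src',[(np.round(x,4),e) for x,e in [tri([(cams[c],S[c][i]) for c in cams])]])
P={'scene':[(352,336),(288,330),(231,325),(179,314)],'top':[(303,167),(344,171),(384,178),(423,186)]}
f=lambda q:np.concatenate([(project(cams[c],rackpts(q,q[3]))-P[c]).ravel() for c in cams])
r=least_squares(f,[.6,-.08,0,.03],loss='soft_l1');print('source',np.round(r.x,4),np.round(r.fun,0))
E
python3 m.py
```

```text
scene [([344.7, 222.8], [340, 212, 11, 23, 214]), ([292.1, 220.2], [287, 209, 11, 23, 218]), ([240.1, 217.6], [234, 207, 13, 23, 222]), ([188.9, 215.1], [182, 204, 15, 23, 232])]
plank rect ((265.5062255859375, 229.8753204345703), (213.5332489013672, 48.139862060546875), 2.862405300140381)
top [([299.9, 252.0], [297, 249, 7, 8, 42]), ([342.7, 256.8], [339, 253, 8, 9, 52]), ([385.0, 261.4], [381, 258, 10, 8, 62]), ([427.2, 265.7], [422, 262, 12, 8, 74])]
plank rect ((363.2588195800781, 260.1647033691406), (170.8811798095703, 45.755821228027344), 5.906141757965088)
mid [0.4725 0.0462 0.0313] [np.float64(1.3), np.float64(1.3)]
mid [ 0.4655 -0.034   0.0305] [np.float64(0.9), np.float64(0.9)]
mid [ 0.4588 -0.114   0.0303] [np.float64(0.9), np.float64(0.9)]
mid [ 0.4524 -0.1939  0.0307] [np.float64(0.7), np.float64(0.7)]
target [ 0.4624 -0.0741 -0.0828  0.0309] 1.0708484922396906
src [(array([0.6432, 0.046 , 0.0215]), [np.float64(1.1), np.float64(1.1)])]
src [(array([ 0.6388, -0.0315,  0.0152]), [np.float64(1.6), np.float64(1.6)])]
src [(array([ 0.6212, -0.1104,  0.0124]), [np.float64(2.8), np.float64(2.8)])]
src [(array([ 0.6229, -0.1892,  0.0149]), [np.float64(1.1), np.float64(1.1)])]
source [ 0.6309 -0.0735 -0.1467  0.0094] [-2.  0.  4. -0.  3. -2. -1.  2.  1. -2. -0.  1. -0.  1.  0. -1.]
```

```bash
python3 -m inch '[[0,0,-0.143,0,0,0,-1],[0,0,-0.286,0,0,0,-1],[0,0,-0.429,0,0,0,-1],[0,0,-0.572,0,0,0,-1]]' && python3 -m inch '[[0,0,-0.143,0,0,0,-1],[0,0,-0.286,0,0,0,-1],[0,0,-0.429,0,0,0,-1],[0,0,-0.572,0,0,0,-1]]' && python3 -m inch '[[0,0,0,38,25,-10,-1],[0,0,0,76,50,-20,-1],[0,0,0,115,75,-30,-1],[0,0,0,153,100,-40,-1],[0,0,0,192,126,-50,-1]]' && python3 -m inch '[[0,0,0,38,25,-10,-1],[0,0,0,76,50,-20,-1],[0,0,0,115,75,-30,-1],[0,0,0,153,100,-40,-1],[0,0,0,192,126,-50,-1]]' && python3 -m inch '[[0,0,0,38,25,-5,-1],[0,0,0,76,50,-10,-1],[0,0,0,115,75,-15,-1],[0,0,0,153,100,-20,-1],[0,0,0,192,126,-20,-1]]'
python3 - <<'E'
from h import *
s=state();print(s['t'],s['ee_pos'],s['q'],s['orientation'][:2])
p=camera_params('wrist');im=get_image('wrist');cv2.imwrite('pics/w1.png',im[:,:,::-1])
print({k:np.round(v,3).tolist() for k,v in p.items()})
np.save('w1.npy',p,allow_pickle=True)
for q in ['roll_a','post_a','source_rack','target_rack']:
    r=spot_point('wrist',q);print(q,[(np.round(d['position'],1).tolist(),round(d['conf'],2),np.round(onplane(p,d['position'],.012)[0],3).tolist()) for d in r])
E
```

```text
t: 0.9
ee_pos: [0.1876, -0.5962, 0.1724]
orientation: [[0.635, 0.772, -0.0], [0.772, -0.635, 0.0], [-0.0, -0.0, -1.0]]
ft_force: [0.6, -0.0, 0.4]
grip_width: 0.0941
finger_force: 0.0
t: 1.3
ee_pos: [0.1875, -0.5962, 0.1723]
orientation: [[0.116, 0.993, -0.0], [0.993, -0.116, 0.0], [0.0, -0.0, -1.0]]
ft_force: [-0.7, 0.8, -0.7]
grip_width: 0.094
finger_force: 0.0
t: 1.8
ee_pos: [0.3368, -0.4195, 0.2229]
orientation: [[0.122, 0.993, 0.0], [0.993, -0.122, -0.0], [-0.0, 0.0, -1.0]]
ft_force: [1.6, -1.0, 0.8]
grip_width: 0.0939
finger_force: 0.0
t: 2.3
ee_pos: [0.4853, -0.2443, 0.2731]
orientation: [[0.122, 0.993, 0.0], [0.993, -0.122, -0.001], [-0.001, 0.0, -1.0]]
ft_force: [0.4, -0.8, 0.3]
grip_width: 0.0941
finger_force: 0.0
t: 2.8
ee_pos: [0.634, -0.0692, 0.2932]
orientation: [[0.122, 0.992, 0.001], [0.992, -0.122, -0.0], [-0.0, 0.001, -1.0]]
ft_force: [0.7, -0.6, -0.5]
grip_width: 0.0939
finger_force: 0.0
2.8 [ 0.63403001 -0.06919801  0.29316821] [ 0.4693255   0.41363659 -0.57787636  1.40527888  0.22567571  1.38754451
 -0.23327396] [[ 1.22403954e-01  9.92479767e-01  1.08794207e-03]
 [ 9.92480329e-01 -1.22403588e-01 -3.96631455e-04]]
{'fx': 389.726, 'fy': 389.726, 'cx': 324.538, 'cy': 231.856, 'k1': -0.008, 'view': [[0.992, -0.123, 0.002, -0.638], [0.119, 0.956, -0.267, 0.051], [0.031, 0.265, 0.964, -0.51], [0.0, 0.0, 0.0, 1.0]]}
roll_a [([329.9, 277.8], 0.97, [0.627, -0.194, 0.012]), ([319.2, 93.0], 0.85, [0.642, 0.044, 0.012]), ([108.3, 311.1], 0.66, [0.314, -0.205, 0.012]), ([321.1, 159.4], 0.62, [0.635, -0.034, 0.012]), ([316.5, 221.2], 0.58, [0.619, -0.113, 0.012])]
post_a [([319.0, 216.3], 0.86, [0.623, -0.107, 0.012]), ([321.8, 88.9], 0.85, [0.646, 0.048, 0.012]), ([319.4, 279.9], 0.73, [0.612, -0.195, 0.012]), ([326.2, 158.7], 0.71, [0.641, -0.034, 0.012])]
source_rack [([320.1, 192.6], 0.57, [0.628, -0.076, 0.012])]
target_rack [([197.1, 206.8], 0.92, [0.468, -0.074, 0.012])]
```

View pics/w1.png

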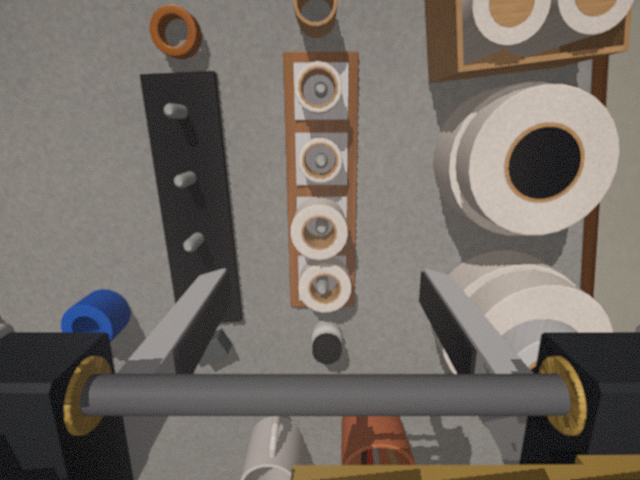

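The wrist view shows the source rack running along image column ~321. Ring-top centres are c (319,86), d (321,160), a (320,231) and b (325,288), and the tips are at (321,89), (321,160), (321,229) and (322,285).

```bash
python3 - <<'E'
from h import *
w=np.load('w1.npy',allow_pickle=True).item();t=camera_params('top');sc=camera_params('scene')
W=dict(c=(318.5,86),d=(321,160),a=(320,231),b=(325,288));Z=dict(c=.064,d=.046,a=.064,b=.046)
tip=np.array([(321,89),(321,160),(321,229),(322,285.)])
T=dict(c=(302,163),d=(343,170.5),a=(386.5,176),b=(428,181));S=dict(c=(354,312),d=(293,316),a=(230.5,302),b=(171.5,307))
for i in 'cdab':
    print(i,'plane',*[np.round(onplane(p,q[i],Z[i])[0],4) for p,q in((w,W),(t,T),(sc,S))],'tri',*tri([(w,W[i]),(t,T[i]),(sc,S[i])]))
P=onplane(w,tip,.050);print('tips',np.round(P,4))
f=lambda q:(project(w,rackpts(q,.05))-tip).ravel()
r=least_squares(f,[.63,-.07,-.12]);print('source',r.x.round(4),r.fun.round(1));print(rackpts(r.x,0).round(4))
tt=[.4624,-.0741,-.0828];print('target',rackpts(tt,0).round(4));print(project(w,rackpts(tt,.032))[:3].round(1))
E
```

```text
c plane [0.6425 0.0472 0.064 ] [0.6356 0.0471 0.064 ] [0.6398 0.0476 0.064 ] tri [0.63920767 0.04759811 0.05960772] [np.float64(3.3), np.float64(2.2), np.float64(1.5)]
d plane [ 0.635  -0.0322  0.046 ] [ 0.6284 -0.0303  0.046 ] [ 0.6349 -0.0303  0.046 ] tri [ 0.63236022 -0.0313954   0.03861746] [np.float64(2.9), np.float64(1.8), np.float64(1.2)]
a plane [ 0.6238 -0.1123  0.064 ] [ 0.6146 -0.1102  0.064 ] [ 0.6227 -0.1099  0.064 ] tri [ 0.61971917 -0.11251781  0.05555577] [np.float64(4.2), np.float64(2.7), np.float64(1.8)]
b plane [ 0.6198 -0.1928  0.046 ] [ 0.6125 -0.1924  0.046 ] [ 0.6193 -0.1911  0.046 ] tri [ 0.61656446 -0.19456073  0.03873686] [np.float64(3.2), np.float64(2.0), np.float64(1.5)]
tips [[ 0.6448  0.045   0.05  ]
 [ 0.6351 -0.0318  0.05  ]
 [ 0.6247 -0.1137  0.05  ]
 [ 0.6168 -0.1865  0.05  ]]
source [ 0.6303 -0.0721 -0.1216] [-0.2 -1.9  0.1  0.5  0.4 -1.6 -0.3  3.6]
[[ 0.6449  0.047   0.    ]
 [ 0.6352 -0.0324  0.    ]
 [ 0.6255 -0.1118  0.    ]
 [ 0.6157 -0.1913  0.    ]]
target [[ 0.4723  0.0455  0.    ]
 [ 0.4657 -0.0342  0.    ]
 [ 0.4591 -0.114   0.    ]
 [ 0.4525 -0.1937  0.    ]]
[[173.8 109.4]
 [183.2 178.2]
 [191.8 241.1]]
```

```bash
python3 -m inch '[[0,0,0,24,-1,38,-1],[0,0,0,48,-3,76,-1],[0,0,0,71,-4,114,-1],[0,0,0,94,-5,152,-1],[0,0,0,117,-6,190,-1]]' && python3 -m inch '[[0,0,0,0,0,26,-1],[0,0,0,0,0,52,-1],[0,0,0,0,0,70,-1],[0,0,0,0,0,78,-1],[0,0,0,0,0,78,-1]]' && python3 -m inch '[[0,0,0,0,0,0,1],[0,0,0,0,0,0,1],[0,0,0,0,0,0,1],[0,0,0,0,0,0,1],[0,0,0,0,0,0,1]]'
cat > look.py <<'E'
import sys
from h import *
n=sys.argv[1];p=camera_params('wrist');im=get_image('wrist');cv2.imwrite(f'pics/{n}.png',im[:,:,::-1]);np.save(n+'.npy',p,allow_pickle=True)
s=state();print(s['t'],s['ee_pos'],s['q'].round(2) if hasattr(s['q'],'round') else s['q'],s['grip_width'],s['finger_force'])
E
python3 look.py w2
```

```text
t: 3.55
ee_pos: [0.6409, 0.0452, 0.1014]
orientation: [[0.124, 0.992, 0.001], [0.992, -0.124, -0.001], [-0.001, 0.001, -1.0]]
ft_force: [0.9, -0.0, -0.0]
grip_width: 0.0942
finger_force: 0.0
t: 4.05
ee_pos: [0.6409, 0.0456, 0.024]
orientation: [[0.123, 0.992, -0.001], [0.992, -0.123, -0.0], [-0.0, -0.001, -1.0]]
ft_force: [-0.5, -0.5, 0.7]
grip_width: 0.0939
finger_force: 0.0
t: 4.55
ee_pos: [0.6412, 0.0464, 0.0246]
orientation: [[0.122, 0.993, 0.0], [0.993, -0.122, 0.0], [0.0, 0.0, -1.0]]
ft_force: [-0.6, 0.0, 0.5]
grip_width: 0.0577
finger_force: 0.0
4.6 [0.64118419 0.0464397  0.02451639] [ 0.25  0.67 -0.52  1.66  0.4   0.92 -0.54] 0.0528843267564768 0.0
```

View pics/w2.png

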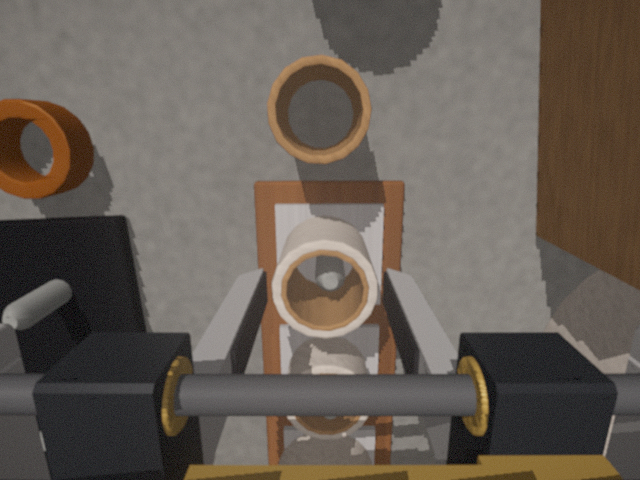

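The wrist view shows roll c between the fingers, its ring centred at about (326,291), and the fingers still closing. I'll close fully, lift, and measure where the roll sits in the grip.

```bash
python3 -m inch '[[0,0,0,0,0,0,1],[0,0,0,0,0,0,1],[0,0,0,0,0,0,1],[0,0,0,0,0,0,1]]' && python3 -m inch '[[0,0,0,0,0,-20,1],[0,0,0,0,0,-45,1],[0,0,0,0,0,-75,1],[0,0,0,0,0,-75,1]]'
python3 look.py w3; python3 - <<'E'
from h import *
for n,uv in (('w2',(326,291)),): 
    print(onplane(np.load(n+'.npy',allow_pickle=True).item(),uv,.064))
E
```

```text
t: 5.0
ee_pos: [0.6412, 0.0464, 0.0245]
orientation: [[0.122, 0.993, 0.0], [0.993, -0.122, 0.0], [0.0, 0.0, -1.0]]
ft_force: [-1.0, -1.3, 4.7]
grip_width: 0.0511
finger_force: 30.0
t: 5.4
ee_pos: [0.643, 0.0469, 0.103]
orientation: [[0.122, 0.993, 0.005], [0.993, -0.122, 0.0], [0.001, 0.005, -1.0]]
ft_force: [0.3, 1.1, -0.5]
grip_width: 0.0509
finger_force: 30.0
5.45 [0.64201933 0.04651369 0.10083929] [ 0.28  0.58 -0.56  1.62  0.34  1.04 -0.5 ] 0.05073386025262164 29.999745371751487
[[0.64184117 0.04605113 0.064     ]]
```

View pics/w3.png

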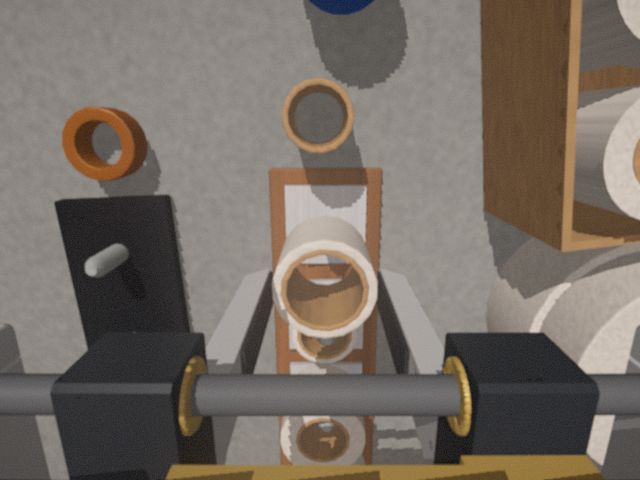

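Roll c hangs upright in the grip, with its bore centred at about (326,290). Next I carry it to the target post at -120.

```bash
python3 -m inch '[[0,0,0,-30,-18,0,1],[0,0,0,-65,-40,0,1],[0,0,0,-105,-64,0,1],[0,0,0,-145,-88,0,1],[0,0,0,-180,-109,0,1]]' && python3 -m inch '[[0,0,0,-30,-20,0,1],[0,0,0,-60,-38,0,1],[0,0,0,-82,-50,0,1],[0,0,0,-82,-50,0,1],[0,0,0,-82,-50,0,1]]'
python3 look.py w4
```

```text
t: 5.95
ee_pos: [0.5087, -0.1207, 0.0982]
orientation: [[0.122, 0.992, -0.002], [0.992, -0.122, 0.0], [-0.0, -0.002, -1.0]]
ft_force: [0.8, -0.9, -0.6]
grip_width: 0.0512
finger_force: 30.0
t: 6.45
ee_pos: [0.451, -0.1943, 0.0988]
orientation: [[0.123, 0.992, -0.001], [0.992, -0.123, 0.001], [0.0, -0.001, -1.0]]
ft_force: [0.9, -0.2, -0.2]
grip_width: 0.0508
finger_force: 30.0
6.5 [ 0.45151883 -0.19362158  0.09887606] [ 0.82  0.32 -0.55  2.    0.21  0.89  0.03] 0.051071180703508696 29.99992231372744
```

View pics/w4.png

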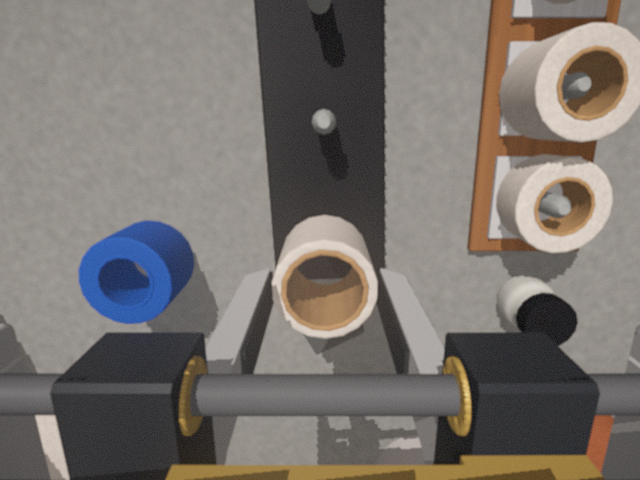

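The roll is over the target. The post at -40 shows its tip at (323,121), which I'll check against the estimate.

```bash
python3 - <<'E'
from h import *
p=np.load('w4.npy',allow_pickle=True).item()
print(onplane(p,[(323,121),(319,4)],.051).round(4))
# source roll tops: a, b
print(onplane(p,[(593,82)],.064).round(4),onplane(p,[(567,205)],.046).round(4))
E
```

```text
[[ 0.4598 -0.1155  0.051 ]
 [ 0.4659 -0.0482  0.051 ]]
[[ 0.6231 -0.113   0.064 ]] [[ 0.6214 -0.1921  0.046 ]]
```

```bash
python3 -m inch '[[0,0,0,0.5,1,15,1],[0,0,0,0.5,1,35,1],[0,0,0,0.5,1,55,1],[0,0,0,0.5,1,68,1],[0,0,0,0.5,1,74,1]]' && python3 -m inch '[[0,0,0,0,0,0,1],[0,0,0,0,0,0,-1],[0,0,0,0,0,0,-1],[0,0,0,0,0,0,-1],[0,0,0,0,0,0,-1]]'&& python3 -m inch '[[0,0,0,0,0,0,-1],[0,0,0,0,0,0,-1],[0,0,0,0,0,-20,-1],[0,0,0,0,0,-50,-1],[0,0,0,0,0,-80,-1]]'
python3 look.py w5
```

```text
t: 7.0
ee_pos: [0.4523, -0.1928, 0.0242]
orientation: [[0.12, 0.993, -0.001], [0.993, -0.12, 0.001], [0.001, -0.002, -1.0]]
ft_force: [-13.2, 5.4, 37.0]
grip_width: 0.0513
finger_force: 30.0
t: 7.5
ee_pos: [0.4526, -0.1941, 0.0256]
orientation: [[0.122, 0.993, 0.0], [0.993, -0.122, -0.0], [-0.0, 0.0, -1.0]]
ft_force: [0.1, -0.2, 0.5]
grip_width: 0.0794
finger_force: 0.0
t: 8.0
ee_pos: [0.4522, -0.1936, 0.1061]
orientation: [[0.121, 0.993, -0.001], [0.993, -0.121, 0.001], [0.001, -0.001, -1.0]]
ft_force: [0.4, -0.8, 0.1]
grip_width: 0.0937
finger_force: 0.0
8.05 [ 0.45441479 -0.19431281  0.11057474] [ 0.82  0.3  -0.56  1.98  0.2   0.91  0.04] 0.0938410266809247 0.0
```

View pics/w5.png

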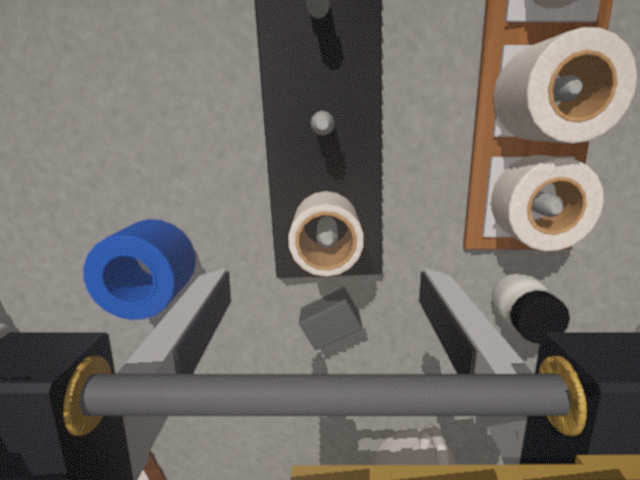

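Roll c stands on the target's -120 post, ring at (326,236) with the post inside it. Next is roll d.

```bash
python3 -m inch '[[0,0,0,30,26,0,-1],[0,0,0,65,57,0,-1],[0,0,0,100,87,0,-1],[0,0,0,130,114,0,-1],[0,0,0,160,140,0,-1]]' && python3 -m inch '[[0,0,0,23,20,0,-1],[0,0,0,23,20,0,-1],[0,0,0,23,20,25,-1],[0,0,0,23,20,55,-1],[0,0,0,23,20,75,-1]]'&& python3 -m inch '[[0,0,0,0,0,10,-1],[0,0,0,0,0,13,-1],[0,0,0,0,0,13,-1]]'
python3 look.py w6
```

```text
t: 8.55
ee_pos: [0.6121, -0.0509, 0.1051]
orientation: [[0.122, 0.993, -0.0], [0.993, -0.122, -0.0], [-0.0, -0.0, -1.0]]
ft_force: [0.4, -0.5, 0.6]
grip_width: 0.0938
finger_force: 0.0
t: 9.05
ee_pos: [0.6325, -0.0323, 0.0283]
orientation: [[0.122, 0.993, -0.002], [0.993, -0.122, -0.0], [-0.0, -0.002, -1.0]]
ft_force: [1.0, -0.7, -0.5]
grip_width: 0.0937
finger_force: 0.0
t: 9.35
ee_pos: [0.6337, -0.0319, 0.0177]
orientation: [[0.122, 0.993, 0.0], [0.993, -0.122, 0.0], [0.0, 0.0, -1.0]]
ft_force: [0.0, -0.5, -0.1]
grip_width: 0.094
finger_force: 0.0
9.4 [ 0.63403602 -0.0318046   0.01820618] [ 0.37  0.67 -0.52  1.69  0.4   0.89 -0.43] 0.09360230618373885 0.0
```

View pics/w6.png

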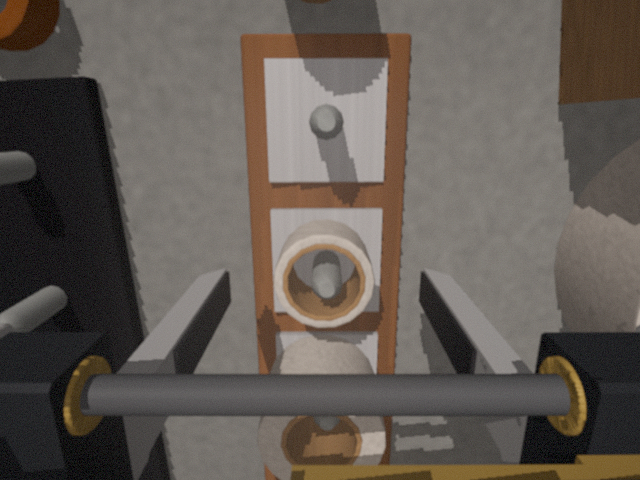

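Roll d sits centrally between the open fingers, ring at (324,287). Closing and lifting.

```bash
python3 -m inch '[[0,0,0,0,0,0,1],[0,0,0,0,0,0,1],[0,0,0,0,0,0,1],[0,0,0,0,0,0,1],[0,0,0,0,0,0,1]]' && python3 -m inch '[[0,0,0,0,0,0,1],[0,0,0,0,0,0,1],[0,0,0,0,0,0,1],[0,0,0,0,0,0,1]]' && python3 -m inch '[[0,0,0,0,0,-20,1],[0,0,0,0,0,-45,1],[0,0,0,0,0,-75,1],[0,0,0,0,0,-80,1],[0,0,0,0,0,-80,1]]'
python3 - <<'E'
from h import *
print(onplane(np.load('w6.npy',allow_pickle=True).item(),(324,287),.046));s=state();print(s['ee_pos'])
X=np.array([.122,.9925]);Y=np.array([.9925,-.122]);d=np.array([.4591,-.114])-s['ee_pos'][:2];print('shift mm',1e3*d@X,1e3*d@Y)
E
```

```text
t: 9.9
ee_pos: [0.6336, -0.0318, 0.0174]
orientation: [[0.122, 0.993, 0.0], [0.993, -0.122, 0.0], [0.0, 0.0, -1.0]]
ft_force: [0.1, -0.4, -1.1]
grip_width: 0.0574
finger_force: 0.0
t: 10.3
ee_pos: [0.6335, -0.0317, 0.0173]
orientation: [[0.122, 0.993, -0.0], [0.993, -0.122, 0.0], [0.0, -0.0, -1.0]]
ft_force: [-0.2, -0.4, -0.5]
grip_width: 0.0254
finger_force: 0.0
t: 10.8
ee_pos: [0.634, -0.0319, 0.0981]
orientation: [[0.122, 0.993, 0.002], [0.993, -0.122, -0.0], [-0.0, 0.002, -1.0]]
ft_force: [0.1, -0.1, -1.4]
grip_width: 0.0008
finger_force: 0.0
[[ 0.633027   -0.03484342  0.046     ]]
[ 0.63403522 -0.0318819   0.09811184]
shift mm -102.84430747376345 -163.6047937593616
```

The fingers closed on nothing, so I need to look.

```bash
python3 look.py w7; python3 - <<'E'
import cv2,numpy as np
from rig import get_image
a=cv2.imread('pics/w7.png');im=get_image('scene')[:,:,::-1];cv2.imwrite('pics/s7f.png',im)
b=cv2.resize(im[180:380,130:450],(480,300));cv2.imwrite('pics/m7.png',np.vstack([cv2.resize(a,(480,360))[:290],b]))
E
```

```text
10.85 [ 0.63337361 -0.03190119  0.09696474] [ 0.4   0.57 -0.56  1.64  0.34  1.03 -0.38] 0.000365420255414519 0.0
```

View pics/m7.png

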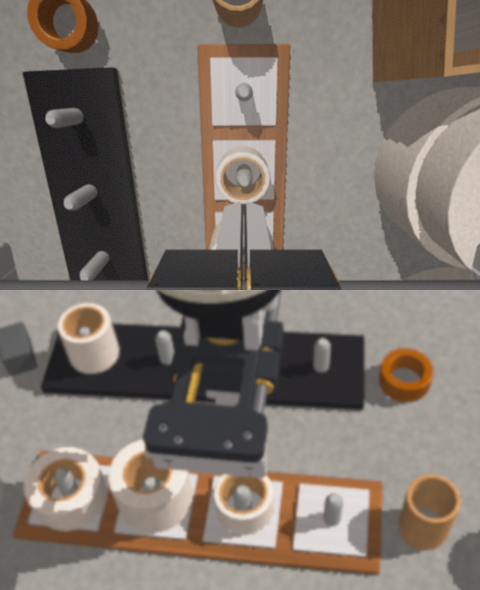

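```bash
python3 - <<'E'
from h import *
t=camera_params('top')
for n,uv in (('w6',(324,287)),('w7',(323,237))):
    p=np.load(n+'.npy',allow_pickle=True).item()
    for z in (.046,.012):print(n,z,onplane(p,uv,z).round(4))
    tcp=dict(w6=(.6336,-.0318,.0174),w7=(.6334,-.0319,.097))[n]
    print('tcp px',project(p,[tcp,np.array(tcp)+[0,0,.019]]).round(0),'ring c px',project(p,[(.633,-.034,.046)]))
for n in('w2','w3','w6','w7'):
    p=np.load(n+'.npy',allow_pickle=True).item();V=np.array(p['view']);print(n,(-V[:3,:3].T@V[:3,3]).round(4))
E
```

```text
w6 0.046 [[ 0.633  -0.0348  0.046 ]]
w6 0.012 [[ 0.6312 -0.0495  0.012 ]]
tcp px [[324. 262.]
 [324. 274.]] ring c px [[323.74436599 285.49006037]]
w7 0.046 [[ 0.6331 -0.0315  0.046 ]]
w7 0.012 [[ 0.6319 -0.0413  0.012 ]]
tcp px [[323. 262.]
 [323. 274.]] ring c px [[323.26904353 240.34279883]]
w2 [0.6504 0.1232 0.2375]
w3 [0.6512 0.1236 0.316 ]
w6 [0.6429 0.0449 0.2307]
w7 [0.643 0.045 0.311]
```

```bash
python3 - <<'E'
import cv2
a=cv2.imread('pics/w6.png')[180:480,180:480];b=cv2.imread('pics/w7.png')[180:480,180:480]
cv2.imwrite('pics/c67.png',cv2.hconcat([cv2.resize(a,(400,400)),cv2.resize(b,(400,400))]))
E
```

```text
(no output)
```

View pics/c67.png

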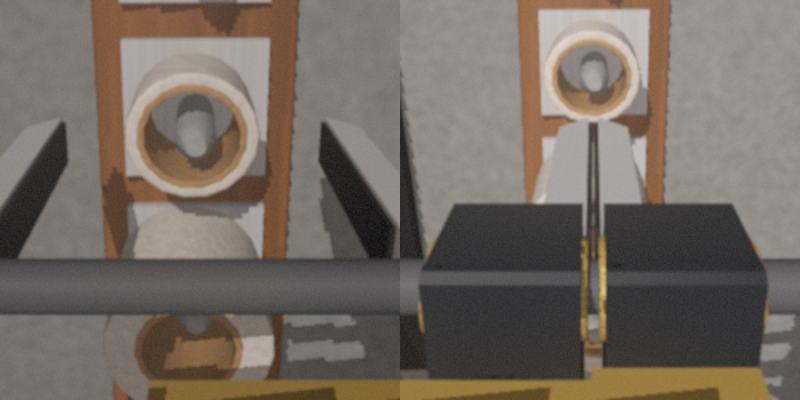

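```bash
python3 - <<'E'
from h import *
p=np.load('w6.npy',allow_pickle=True).item();V=np.array(p['view']);C=-V[:3,:3].T@V[:3,3]
for a,b,w in (((228,271),(425,271),.094),((228,300),(425,300),.094)):
    _,d=ray(p,[a,b]);k=w/np.linalg.norm(d[0]-d[1]);q=C+k*d.mean(0);r=q-np.array([.6336,-.0318,.0174])
    print('rel TCP (x̂,ŷ,z up) mm',1e3*r[:2]@[.122,.9925],1e3*r[:2]@[.9925,-.122],1e3*r[2])
E
```

```text
rel TCP (x̂,ŷ,z up) mm 9.714661570589959 1.0109921465564287 39.114190885469355
rel TCP (x̂,ŷ,z up) mm -3.614098492648378 0.9953735388568719 42.83065984584686
```

By image scale, the visible finger ends sit about 39 mm above the reported TCP. That would explain c being held only by its top and d being missed, so I'll probe lower with the fingers open and watch the force.

```bash
python3 -m inch '[[0,0,0,0,0,0,-1],[0,0,0,0,0,0,-1],[0,0,0,0,0,0,-1],[0,0,0,0,0,0,-1],[0,0,0,0,0,0,-1]]' >/dev/null; python3 -m inch '[[0,0,0,0,0,0,-1],[0,0,0,0,0,0,-1],[0,0,0,0,0,0,-1],[0,0,0,0,0,0,-1],[0,0,0,0,0,0,-1]]' | grep -E 'grip_w|t:'; python3 -m inch '[[0,0,0,0,0,25,-1],[0,0,0,0,0,50,-1],[0,0,0,0,0,70,-1],[0,0,0,0,0,81,-1],[0,0,0,0,0,81,-1]]';  python3 -m inch '[[0,0,0,0,0,2,-1],[0,0,0,0,0,4,-1],[0,0,0,0,0,4,-1]]' | grep -E 'ee|ft'; python3 -m inch '[[0,0,0,0,0,2,-1],[0,0,0,0,0,4,-1],[0,0,0,0,0,4,-1]]' | grep -E 'ee|ft'
```

```text
t: 11.9
grip_width: 0.0772
t: 12.4
ee_pos: [0.6328, -0.0317, 0.0152]
orientation: [[0.122, 0.993, -0.002], [0.993, -0.122, 0.0], [0.0, -0.002, -1.0]]
ft_force: [-0.4, -0.0, 0.1]
grip_width: 0.094
finger_force: 0.0
ee_pos: [0.6339, -0.0318, 0.0129]
ft_force: [0.3, 0.4, 0.2]
ee_pos: [0.6334, -0.0317, 0.0081]
ft_force: [0.2, 0.2, -0.9]
```

```bash
python3 -m inch '[[0,0,0,0,0,2,-1],[0,0,0,0,0,4,-1],[0,0,0,0,0,4,-1]]' | grep -E 'ee|ft';  python3 -m inch '[[0,0,0,0,0,1,-1],[0,0,0,0,0,3,-1],[0,0,0,0,0,3,-1]]' | grep -E 'ee|ft'
```

```text
ee_pos: [0.6334, -0.0317, 0.004]
ft_force: [-0.8, -1.5, -0.4]
ee_pos: [0.6334, -0.0317, 0.0011]
ft_force: [0.8, -0.3, 0.0]
```

```bash
python3 -m inch '[[0,0,0,0,0,1,-1],[0,0,0,0,0,2,-1],[0,0,0,0,0,2,-1]]' | grep -E 'ee|ft'
```

```text
ee_pos: [0.6335, -0.0317, -0.0008]
ft_force: [0.4, -0.2, -0.3]
```

```bash
python3 -m inch '[[0,0,0,0,0,1,-1],[0,0,0,0,0,3,-1],[0,0,0,0,0,3,-1]]' | grep -E 'ee|ft'
```

```text
ee_pos: [0.6334, -0.0318, -0.004]
ft_force: [-0.0, 0.9, 0.6]
```

```bash
python3 -m inch '[[0,0,0,0,0,1,-1],[0,0,0,0,0,3,-1],[0,0,0,0,0,3,-1]]' | grep -E 'ee|ft'
```

```text
ee_pos: [0.6334, -0.0317, -0.0069]
ft_force: [0.2, 0.5, 0.8]
```

The reported TCP is below the table with no contact, so the fingers really do end about 37 mm above it. Going 8 mm lower, then closing on d.

```bash
python3 -m inch '[[0,0,0,0,0,3,-1],[0,0,0,0,0,6,-1],[0,0,0,0,0,8,-1],[0,0,0,0,0,8,-1]]' | grep -E 'ee|ft';  python3 -m inch '[[0,0,0,0,0,0,1],[0,0,0,0,0,0,1],[0,0,0,0,0,0,1],[0,0,0,0,0,0,1],[0,0,0,0,0,0,1]]' | grep -E 'ft|grip'; python3 -m inch '[[0,0,0,0,0,0,1],[0,0,0,0,0,0,1],[0,0,0,0,0,0,1]]'
```

```text
ee_pos: [0.6333, -0.0317, -0.0151]
ft_force: [-0.5, -0.5, -0.4]
ft_force: [-0.6, -0.4, 0.1]
grip_width: 0.0573
t: 15.7
ee_pos: [0.6335, -0.0318, -0.0147]
orientation: [[0.122, 0.993, -0.0], [0.993, -0.122, 0.0], [0.0, -0.0, -1.0]]
ft_force: [0.1, 0.0, 0.0]
grip_width: 0.0523
finger_force: 30.0
```

```bash
python3 -m inch '[[0,0,0,0,0,-15,1],[0,0,0,0,0,-40,1],[0,0,0,0,0,-65,1],[0,0,0,0,0,-75,1],[0,0,0,0,0,-75,1]]' | grep -E 'ee|grip|fing'; python3 -m inch '[[0,0,0,-20,-30,0,1],[0,0,0,-45,-70,0,1],[0,0,0,-70,-110,0,1],[0,0,0,-90,-140,0,1],[0,0,0,-102,-163,0,1]]' | grep ee; python3 -m inch '[[0,0,0,0,0,0,1],[0,0,0,0,0,0,1]]'; python3 look.py w8
```

```text
ee_pos: [0.6345, -0.0318, 0.0622]
grip_width: 0.0519
finger_force: 30.0
ee_pos: [0.4565, -0.1144, 0.0594]
t: 16.9
ee_pos: [0.459, -0.1134, 0.06]
orientation: [[0.122, 0.992, -0.0], [0.992, -0.122, 0.0], [0.0, -0.0, -1.0]]
ft_force: [-0.4, -0.3, -0.3]
grip_width: 0.0521
finger_force: 30.0
16.95 [ 0.45968094 -0.11295374  0.06009155] [ 0.68  0.36 -0.59  2.07  0.28  0.79 -0.2 ] 0.051947385431633054 29.999931869097054
```

View pics/w8.png

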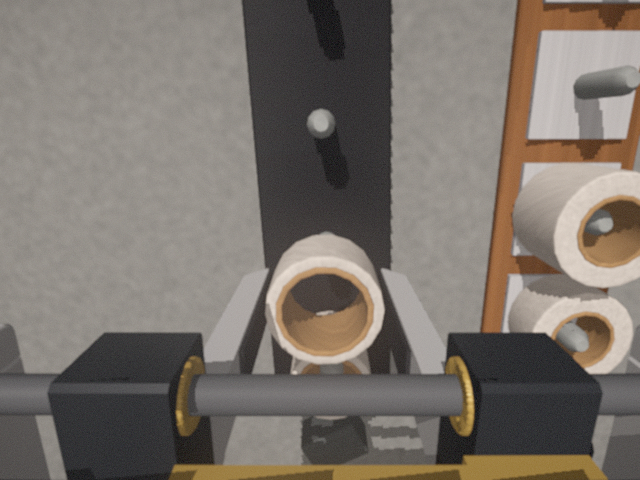

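Roll d hangs upright with its ring centre at about (325,310). The post at +40 shows its tip at (321,122). Checking both before lowering.

```bash
python3 - <<'E'
from h import *
p=np.load('w8.npy',allow_pickle=True).item()
print('d',onplane(p,(325,310),.1208).round(4),'post+40',onplane(p,(321,122),.051).round(4))
print('a,b',onplane(p,(615,230),.064).round(4),onplane(p,(583,333),.046).round(4))
E
```

```text
d [[ 0.4593 -0.113   0.1208]] post+40 [[ 0.4668 -0.0353  0.051 ]]
a,b [[ 0.6225 -0.113   0.064 ]] [[ 0.6201 -0.188   0.046 ]]
```

```bash
python3 -m inch '[[0,0,0,-1,0,20,1],[0,0,0,-1,0,42,1],[0,0,0,-1,0,58,1],[0,0,0,-1,0,68,1],[0,0,0,-1,0,72,1]]' | grep -E 'ee|ft'; python3 -m inch '[[0,0,0,0,0,1,1],[0,0,0,0,0,2,1],[0,0,0,0,0,2,-1],[0,0,0,0,0,2,-1],[0,0,0,0,0,2,-1]]' | grep -E 'ee|ft'; python3 -m inch '[[0,0,0,0,0,0,-1],[0,0,0,0,0,0,-1],[0,0,0,0,0,0,-1],[0,0,0,0,0,0,-1]]' | grep -E 'ee|ft|grip'; python3 -m inch '[[0,0,0,0,0,-15,-1],[0,0,0,0,0,-40,-1],[0,0,0,0,0,-70,-1],[0,0,0,0,0,-80,-1],[0,0,0,0,0,-80,-1]]'
```

```text
ee_pos: [0.4593, -0.1134, -0.0127]
ft_force: [0.4, 0.1, -0.4]
ee_pos: [0.4594, -0.1143, -0.0133]
ft_force: [-0.1, 0.0, -0.0]
ee_pos: [0.4592, -0.1141, -0.0136]
ft_force: [1.3, 0.6, 0.4]
grip_width: 0.094
t: 18.85
ee_pos: [0.46, -0.1146, 0.0674]
orientation: [[0.122, 0.993, 0.002], [0.993, -0.122, -0.001], [-0.001, 0.002, -1.0]]
ft_force: [-0.3, -0.8, -0.4]
grip_width: 0.0942
finger_force: 0.0
```

```bash
python3 -m inch '[[0,0,0,4,30,0,-1],[0,0,0,9,70,0,-1],[0,0,0,14,110,0,-1],[0,0,0,19,145,0,-1],[0,0,0,21,162,0,-1]]' | grep -E 'ee'; python3 -m inch '[[0,0,0,0,0,0,-1],[0,0,0,0,0,20,-1],[0,0,0,0,0,45,-1],[0,0,0,0,0,65,-1],[0,0,0,0,0,75,-1]]' | grep -E 'ee|ft'; python3 -m inch '[[0,0,0,0,0,0,-1],[0,0,0,0,0,0,1],[0,0,0,0,0,0,1],[0,0,0,0,0,0,1],[0,0,0,0,0,0,1]]' | grep -E 'ee|ft|grip'; python3 -m inch '[[0,0,0,0,0,0,1],[0,0,0,0,0,0,1],[0,0,0,0,0,0,1],[0,0,0,0,0,0,1]]'
```

```text
ee_pos: [0.6243, -0.1124, 0.0642]
ee_pos: [0.6205, -0.1129, -0.0114]
ft_force: [0.1, -1.6, -0.3]
ee_pos: [0.6229, -0.1131, -0.0081]
ft_force: [0.4, -0.4, 4.3]
grip_width: 0.0659
t: 20.75
ee_pos: [0.6228, -0.1131, -0.0081]
orientation: [[0.122, 0.993, 0.001], [0.993, -0.122, -0.0], [-0.0, 0.001, -1.0]]
ft_force: [-2.6, 0.2, 6.2]
grip_width: 0.0661
finger_force: 30.0
```

```bash
python3 -m inch '[[0,0,0,0,0,-15,1],[0,0,0,0,0,-40,1],[0,0,0,0,0,-65,1],[0,0,0,0,0,-75,1],[0,0,0,0,0,-75,1]]' | grep -E 'ee|grip|fing'; python3 -m inch '[[0,0,0,10,-28,0,1],[0,0,0,24,-68,0,1],[0,0,0,39,-110,0,1],[0,0,0,52,-145,0,1],[0,0,0,59,-165,0,1]]' | grep ee; python3 -m inch '[[0,0,0,0,0,0,1],[0,0,0,0,0,0,1]]'; python3 look.py w9
```

```text
ee_pos: [0.6234, -0.1132, 0.068]
grip_width: 0.066
finger_force: 30.0
ee_pos: [0.4628, -0.0334, 0.0653]
t: 21.95
ee_pos: [0.466, -0.0346, 0.066]
orientation: [[0.122, 0.993, -0.0], [0.993, -0.122, -0.0], [-0.0, -0.0, -1.0]]
ft_force: [0.8, -0.0, -1.2]
grip_width: 0.0662
finger_force: 30.0
22.0 [ 0.4663972  -0.03474614  0.06600635] [ 0.55  0.34 -0.63  2.07  0.28  0.81 -0.37] 0.066129163763167 29.99908357858658
```

View pics/w9.png

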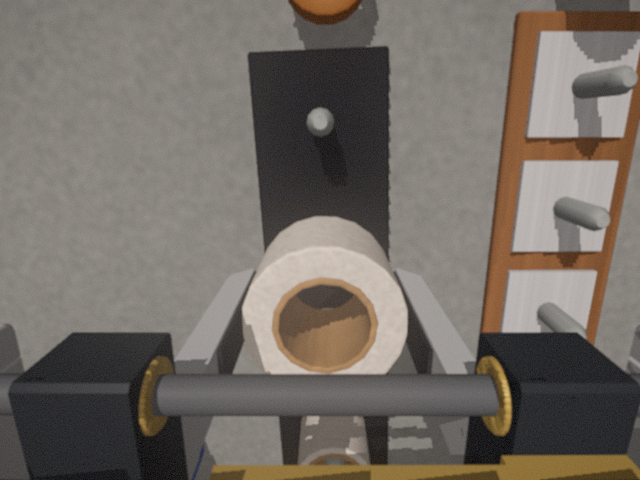

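Roll a hangs upright, bore centre at about (325,325), with the +120 post tip at (320,122).

```bash
python3 - <<'E'
from h import *
p=np.load('w9.npy',allow_pickle=True).item()
print('a',onplane(p,(325,325),.1385).round(4),'post+120',onplane(p,(320,122),.051).round(4))
E
```

```text
a [[ 0.4661 -0.0349  0.1385]] post+120 [[0.4731 0.0436 0.051 ]]
```

```bash
python3 -m inch '[[0,0,0,0,0,20,1],[0,0,0,0,0,42,1],[0,0,0,0,0,58,1],[0,0,0,0,0,68,1],[0,0,0,0,0,72,1]]' | grep -E 'ee|ft'; python3 -m inch '[[0,0,0,0,0,1,1],[0,0,0,0,0,2,1],[0,0,0,0,0,2,-1],[0,0,0,0,0,2,-1],[0,0,0,0,0,2,-1]]' | grep -E 'ee|ft'; python3 -m inch '[[0,0,0,0,0,0,-1],[0,0,0,0,0,0,-1],[0,0,0,0,0,0,-1]]' | grep -E 'ee|ft|grip'; python3 -m inch '[[0,0,0,0,0,-15,-1],[0,0,0,0,0,-40,-1],[0,0,0,0,0,-70,-1],[0,0,0,0,0,-80,-1],[0,0,0,0,0,-80,-1]]' | grep -E 'ee|grip'; python3 -m inch '[[0,0,0,-24,30,0,-1],[0,0,0,-52,65,0,-1],[0,0,0,-84,105,0,-1],[0,0,0,-112,140,0,-1],[0,0,0,-137,172,0,-1]]' | grep -E 'ee'; python3 -m inch '[[0,0,0,0,0,0,-1],[0,0,0,0,0,0,-1]]'; python3 look.py w10; python3 - <<'E'
from h import *
for q in ('roll_b','post_b'):print([(np.round(d['position']).tolist(),round(d['conf'],2)) for d in spot_point('wrist',q)])
p=np.load('w10.npy',allow_pickle=True).item();print(project(p,[(.620,-.191,.012),(.62,-.191,.046)]))
E
```

```text
ee_pos: [0.4659, -0.0344, -0.0067]
ft_force: [0.1, 0.8, -0.7]
ee_pos: [0.4662, -0.0345, -0.0073]
ft_force: [0.3, 0.7, 0.3]
ee_pos: [0.466, -0.0344, -0.0076]
ft_force: [-0.1, 0.1, -0.5]
grip_width: 0.0939
ee_pos: [0.4668, -0.0347, 0.0734]
grip_width: 0.0938
ee_pos: [0.6205, -0.1934, 0.0702]
t: 24.5
ee_pos: [0.6194, -0.1911, 0.0702]
orientation: [[0.122, 0.993, -0.002], [0.993, -0.122, 0.001], [0.001, -0.002, -1.0]]
ft_force: [-0.2, 0.7, -0.3]
grip_width: 0.0943
finger_force: 0.0
24.55 [ 0.6191623  -0.19034854  0.07073195] [ 0.63  0.62 -0.54  1.62  0.36  1.   -0.14] 0.09376988553626732 0.0
[([55.0, 28.0], 0.89), ([80.0, 156.0], 0.73), ([103.0, 265.0], 0.65), ([325.0, 236.0], 0.6)]
[([319.0, 120.0], 0.95), ([320.0, 239.0], 0.83)]
[[325.50388416 234.7429772 ]
 [325.55845236 249.26782366]]
```

View pics/w10.png

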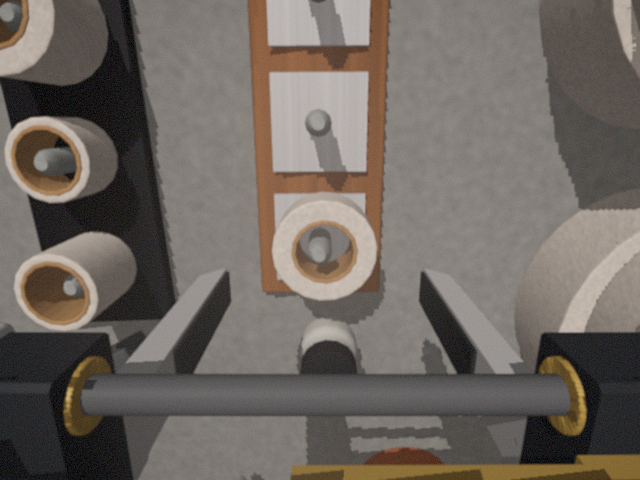

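Rolls c, d and a stand on their target posts at the left of the view. Roll b's ring at (324,251) lies where predicted under the open fingers.

```bash
python3 -m inch '[[0,0,0,0,0,25,-1],[0,0,0,0,0,50,-1],[0,0,0,0,0,70,-1],[0,0,0,0,0,82,-1],[0,0,0,0,0,85,-1]]' | grep -E 'ee|ft'; python3 -m inch '[[0,0,0,0,0,0,-1],[0,0,0,0,0,0,1],[0,0,0,0,0,0,1],[0,0,0,0,0,0,1],[0,0,0,0,0,0,1]]' | grep -E 'ee|ft|grip'; python3 -m inch '[[0,0,0,0,0,0,1],[0,0,0,0,0,0,1],[0,0,0,0,0,0,1],[0,0,0,0,0,0,1]]'|grep -E 'ee|grip|fing'; python3 -m inch '[[0,0,0,0,0,-15,1],[0,0,0,0,0,-40,1],[0,0,0,0,0,-65,1],[0,0,0,0,0,-78,1],[0,0,0,0,0,-78,1]]' ; python3 look.py w11; python3 - <<'E'
from h import *
s=state();X=np.array([.122,.9925]);Y=np.array([.9925,-.122]);d=np.array([.4723,.0455])-s['ee_pos'][:2];print('shift mm',1e3*d@X,1e3*d@Y)
E
```

```text
ee_pos: [0.6192, -0.1906, -0.0136]
ft_force: [-0.0, -0.5, 0.6]
ee_pos: [0.6202, -0.1914, -0.0122]
ft_force: [-0.9, -0.2, 4.2]
grip_width: 0.0685
ee_pos: [0.6203, -0.1914, -0.0122]
grip_width: 0.0688
finger_force: 30.0
t: 26.55
ee_pos: [0.6211, -0.1916, 0.0674]
orientation: [[0.122, 0.993, 0.003], [0.993, -0.122, -0.001], [-0.001, 0.003, -1.0]]
ft_force: [-0.2, 0.7, 0.1]
grip_width: 0.0683
finger_force: 30.0
26.6 [ 0.62025532 -0.19151152  0.06582531] [ 0.63  0.63 -0.53  1.62  0.37  0.99 -0.15] 0.0688191568118771 29.99964952468872
shift mm 217.183380113941 -175.76106444274447
```

```bash
python3 -m inch '[[0,0,0,25,-20,0,1],[0,0,0,56,-45,0,1],[0,0,0,92,-75,0,1],[0,0,0,128,-104,0,1],[0,0,0,160,-130,0,1]]' | grep ee; python3 -m inch '[[0,0,0,30,-24,0,1],[0,0,0,48,-39,0,1],[0,0,0,57,-46,0,1],[0,0,0,57,-46,0,1],[0,0,0,57,-46,0,1]]' | grep -E 'ee|grip'; python3 look.py w12; python3 - <<'E'
from h import *
p=np.load('w12.npy',allow_pickle=True).item();s=state()['ee_pos'];im=cv2.imread('pics/w12.png')
for z in (.090,.124):print(project(p,[(s[0],s[1],z)]))
print([(np.round(d['position']).tolist(),round(d['conf'],2)) for d in spot_point('wrist','roll_b')])
# bore (brown) blob centre near the gripper
h=cv2.cvtColor(im,cv2.COLOR_BGR2HSV);m=((h[:,:,0]<22)&(h[:,:,1]>90)).astype('uint8');m[:,:230]=0;m[:,420:]=0;m[:250]=0;m[375:]=0
x,y,w,hh=cv2.boundingRect(m);print('bore box centre',x+w/2,y+hh/2,w,hh)
E
```

```text
ee_pos: [0.5083, -0.015, 0.0642]
ee_pos: [0.4722, 0.0446, 0.065]
grip_width: 0.0683
27.65 [0.47231922 0.04436457 0.06503772] [ 0.4   0.36 -0.65  2.06  0.3   0.81 -0.55] 0.06861789179554509 29.999617338180542
[[324.83827948 279.30716303]]
[[324.95131916 309.39622112]]
[([328.0, 280.0], 0.94), ([334.0, 425.0], 0.62)]
bore box centre 325.0 320.5 96 107
```

```bash
python3 -m inch '[[0,0,0,1,0,20,1],[0,0,0,1,0,42,1],[0,0,0,1,0,58,1],[0,0,0,1,0,68,1],[0,0,0,1,0,74,1]]' | grep -E 'ee|ft'; python3 -m inch '[[0,0,0,0,0,1,1],[0,0,0,0,0,2,1],[0,0,0,0,0,2,-1],[0,0,0,0,0,2,-1],[0,0,0,0,0,2,-1]]' | grep -E 'ee|ft'; python3 -m inch '[[0,0,0,0,0,0,-1],[0,0,0,0,0,0,-1],[0,0,0,0,0,0,-1]]' | grep -E 'ee|ft|grip'; python3 -m inch '[[0,0,0,0,0,-15,-1],[0,0,0,0,0,-40,-1],[0,0,0,0,0,-80,-1],[0,0,0,0,0,-125,-1],[0,0,0,0,0,-170,-1]]' | grep -E 'ee|grip'; python3 -m inch '[[0,0,0,0,40,0,-1],[0,0,0,0,80,0,-1],[0,0,0,-20,120,0,-1],[0,0,0,-60,140,0,-1],[0,0,0,-100,150,0,-1]]' | grep -E 'ee'; python3 -m inch '[[0,0,0,0,0,0,-1],[0,0,0,0,0,0,-1]]'|grep ft; python3 look.py w13; python3 - <<'E'
import cv2,numpy as np
from rig import get_image
a=cv2.imread('pics/w13.png');im=get_image('scene')[:,:,::-1]
t=get_image('top')[:,:,::-1];cv2.imwrite('pics/t13f.png',t);cv2.imwrite('pics/s13f.png',im)
b=cv2.resize(im[170:280,140:420],(560,220));t=cv2.resize(t[210:310,260:470],(560,267))
cv2.imwrite('pics/m13.png',np.vstack([b,t]))
E
```

```text
ee_pos: [0.4719, 0.046, -0.0094]
ft_force: [-0.5, -1.1, -1.1]
ee_pos: [0.4722, 0.0465, -0.0103]
ft_force: [-0.8, -0.1, -0.3]
ee_pos: [0.4719, 0.0465, -0.0106]
ft_force: [0.3, -0.5, 0.5]
grip_width: 0.0943
ee_pos: [0.4713, 0.047, 0.162]
grip_width: 0.094
ee_pos: [0.6096, -0.0718, 0.1601]
ft_force: [0.7, 0.4, -0.2]
30.25 [ 0.60839807 -0.07021092  0.16019644] [ 0.53  0.48 -0.62  1.64  0.3   1.12 -0.3 ] 0.09398609634136837 0.0
```

View pics/m13.png

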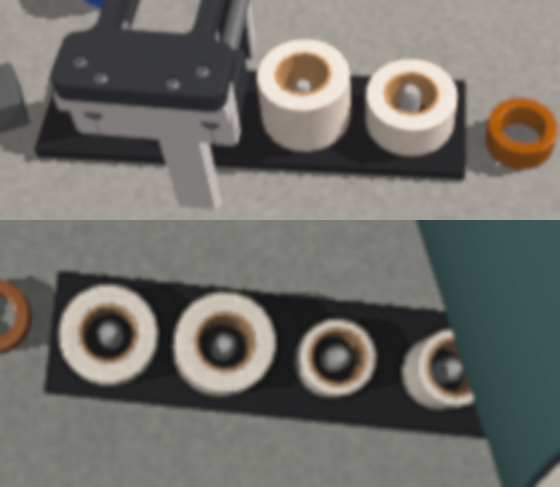

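All four rolls stand flat round the target posts, in the order b, a, d, c from left (+y) to right. One last numeric check, then I hand in.

```bash
python3 - <<'E'
from h import *
t=camera_params('top');w=np.load('w5.npy',allow_pickle=True).item();w10=np.load('w10.npy',allow_pickle=True).item()
T=rackpts([.4624,-.0741,-.0828],0)
P=np.vstack([onplane(t,(300.5,253.1),.046),onplane(t,(344.4,256.1),.064),onplane(t,(386,261.7),.046),onplane(w,(326,235),.064)])
print(((P-T)*1e3).round(1)[:,:2],((onplane(w10,(56,290),.064)-T[3])*1e3).round(1),((onplane(w10,(47,160),.046)-T[2])*1e3).round(1))
E
```

```text
[[-3.3  0.3]
 [-2.1 -0.1]
 [-2.3  1.4]
 [ 1.2  4.5]] [[ 1.5  2.7 64. ]] [[ 1.  -0.3 46. ]]
```

```bash
python3 -c "from rig import hand_in;print(hand_in())"
```

```text
the job is handed in; nothing more can be done
None
```

All four rolls stand upright and released on the black rack in reverse order (left to right b, a, d, c), each measured within about 5 mm of its post's centre; the job is handed in, at about 30 s of the 88 s allowed, and no verdict came back.

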